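# Slide a topping tray past its spring catch

## Task

Close up the topping station: with your fingertips press the long spring catch in the dock's groove down, and keep it down while you push the lidded steel tray along the runners over the catch's tooth; then push the tray on, fully home against the end stop, so that the tooth springs up again behind it. Only press and push: do not lift or tip the tray, and leave everything else on the counter where it is. Finish with the hand clear.

Things in the scene. Friction and masses are not known exactly. Their poses are not given: they have to be found in the camera images.
- dock: Fixed metal slideway, 354 mm long (its x), 132 wide; origin at the centre of its underside. The tray slides to +x; the -x end is open. Two runners (tops 25 mm above the counter, y = +-41 to +-59 mm) carry the tray, between guide cheeks (36 mm high, inner faces y = +-60 mm). The 82 mm wide groove between the runners holds the catch.
- tray: Loose closed steel tray with clear lid and small knob, about 0.75 kg: 120 mm long (its x, along dock x), 112 wide, 30 high plus the 16 mm knob (24 across) at its centre. Origin: centre of its underside. Starts on the runners, front end 6 to 30 mm short of the tooth. Fully home its origin is at dock x = +109 mm and its rear end 4 mm beyond the tooth.
- catch (a joint): Travel of the spring catch straight down, m: 0 = up (tooth blocks tray), 0.012 = fully down on its stop; over 0.008 the tooth clears the tray's underside. One dark steel piece, a flat tongue with a tooth at its front; stays level wherever pressed. Spring: 1 N at the top, 2.2 N fully down. While the tray covers the tooth, the tray's weight keeps it down.
- tongue_end (a point): Rear end of the catch's tongue, at mid width on its upper face (dock x = -172 mm). The tongue is 64 mm wide and runs from here forward under the tray, 55 to 79 mm of it bare behind the tray at the start. Its face is 22 mm above the counter when up, 10 mm when fully down.
- tooth_top (a point): Top edge of the tooth's upright face that blocks the tray (dock x = +33 mm), mid width; moves with the catch. The tooth is 50 mm wide, 12 mm long (dock x = +33 to +45 mm), its top 11 mm above the tongue: 33 mm above the counter when up.
- stop (a point): End stop: centre of the inner face of the 44 mm high cross plate at the dock's front end (dock x = +169 mm), at runner height.
- spare_tray: Bystander: an identical lidded tray standing on the counter, not on the dock; leave alone. Origin at the centre of its underside.
- jar: Bystander: closed glass jar, 56 mm across, 75 mm high, beside the dock. Origin at the centre of its underside.
- cup: Bystander: paper cup, 76 mm across the rim, 85 mm high, beside the dock. Origin at the centre of its underside.
- bowl: Bystander: small steel bowl, 84 mm across, 40 mm high, beside the dock. Origin at the centre of its underside.
- scoop: Bystander: steel spoon-like scoop, 160 mm long, lying beside the dock. Origin at its middle, underside.
- sauce: Bystander: white sauce bottle, 56 mm across, 170 mm high. Origin at the centre of its underside.
Mind the look-alikes: they are no part of the job. Leave any blue or brown look-alike of the tray alone.

How it is judged (in metres and radians):
On the way, in this order (a step that is already met when the one before it is completed fails the run):
1. the catch is held down by the fingers with the tray still short of the tooth (value of joint catch above 0.008 m and contact force between the fingers and catch above 0.3 N and x of tray in the frame of dock below -0.027 m), for 0.1 s.
2. the tray, still flat on its runners, has slid over the tooth (value of joint catch above 0.006 m and x of tray in the frame of dock between -0.022 and 0.09 m and z of tray in the frame of dock between 0.022 and 0.029 m), for 0.05 s.
At the end, for the whole second after the job is handed in: The tray rests flat on its runners within 5 mm of the end stop, and the catch is up again (less than 3 mm down) behind it; everything is still (x of tray in the frame of dock between 0.104 and 0.112 m and y of tray in the frame of dock between -0.005 and 0.005 m and z of tray in the frame of dock between 0.022 and 0.028 m and angle between tray's own z axis and vertical below 0.05 rad and value of joint catch below 0.003 m and linear speed of tray below 0.01 m/s); the robot touches nothing.
It fails at once if the tray is lifted 10 mm or tipped 0.15 rad (z of tray in the frame of dock above 0.035 m or angle between tray's own z axis and vertical above 0.15 rad).
It fails at once if a bystander is moved by more than 20 mm or tipped (distance of any of spare_tray, jar, cup, bowl, scoop, sauce from where it was at the start of the episode above 0.02 m or angle between any of spare_tray, jar, cup, bowl, scoop, sauce's own z axis and vertical above 0.3 rad).
It also fails if it takes over 42 s, if anything falls off the work surface, if the arm or the gripper's body presses on something with over 40 N, if the wrist force passes 120 N, or if a joint passes its speed limit or range.

## Robot

A 6-joint arm with a two-finger parallel gripper is mounted at the origin on the work surface. World frame = base frame: x ahead of the robot, y to its left, z up, the work surface at z = 0. Lengths are in m, angles in degrees, forces in N, time in s.
With the tool pointing down it reaches from about 0.25 to 0.725 m from the base axis. Payload 9.7 kg.
Tool frame: the origin (TCP) lies on the centre line of the jaws, within the pads' length; the fingertips stand tip_reach ahead of it and the grasp point (between the pads) lies 2 mm behind it (tip_reach is the distance from the TCP to the fingertips, in m); z points along the fingers, y is the direction in which the jaws open and shut (so a half turn about z gives the same grasp; the last joint's range is limited). The gripper opens to 85 mm and grips with 20 to 120 N. Pads are 22 mm wide; open, the fingers measure 114 mm over their backs; the gripper's body (76 mm by 85 mm) begins 54 mm behind the grasp point. The pads swing forward as they close: fully open they stand 13 mm farther back than shut.
Start: joints at [-77.12, 4.979, 10.078, 95.1, 0, 90], TCP at [0.123, -0.536, 0.248] pointing down, gripper open.
Joint ranges: [-179.16, 179.16], [-48.56, 103.87], [-65.8, 70.77], [-126.05, 130.52], [-82.76, 87.17], [-180, 180]. Speed limits (degrees/s): [127.2, 127.2, 147.25, 180, 180, 180].

## Interface

Orientations are given as [roll, pitch, yaw] about the fixed x, y, z axes, in that order (R = Rz(yaw) Ry(pitch) Rx(roll)).
In Python, from workcell import get_obs, camera, calibration, job_done, tip_reach gives the robot as it stands.
- The arm moves only by the tool apply_moves, never from a script. Its argument "rows" is a list of rows, each a list of 7 numbers: the shift along the world's x, y, z in mm, then the turn, a rotation vector about the world's x, y, z in degrees, then the closure, from 0 (fully open) to 1 (shut). A call has 1 to 20 rows; each row shifts and turns the commanded pose from where the row before left it; what a row does not reach is not made up. A row lasts 1/8 s, in which the tool goes at most 62.5 mm and 10.7 degrees, less where a joint would pass 70% of its speed; a pose out of reach is approached as far as the arm can. A call with a gripper value outside its range is refused whole. The fingers move at their own pace and stop on an object; "grip_force" is the grip in N (left out, the last holds). Time passes only in rows, so rows that do not move let the fingers close. It gives the time, the measured TCP pose, the force and the opening at its end, in the units of the state.
- get_obs(): the state, without advancing time (a new reading comes with each control period).
- camera(name): name is "side" or "top"; returns the picture (400x640x3 uint8, red, green, blue); there is no depth.
- calibration(name): a dict with "intrinsics" (3x3 intrinsics, pixels), "T" (4x4, takes a point from camera to world coordinates). Camera axes: x right, y down, z forward; pixel columns grow to the right and rows downward; lengths in m; the calibration is good to about 2 mm. A picture is of the moment at which its call begins. calibration takes no time and is no camera call.
- job_done(): hands the job in, once; it reports no verdict.
The state is a dict: "time": time; "q": joint angles; "qd": joint speeds; "joint_efforts": joint torques, N m; "ee_pos": TCP position; "tcp_rot": TCP orientation; "wrist_force": force on the tool from outside, world axes, zero at the start; "torque": the same for the moment, N m; "opening": finger opening in m.
Only numpy, scipy, OpenCV 4.12 (cv2) and the standard library are available. Lean on these libraries where they do the work, as an engineer would, in place of code of your own. Each camera call takes 0.05 s, during which the arm holds its last target.

## Working session

There is one attempt and no reset: what is moved stays moved. The work goes in short steps, Python scripts to look and compute and a tool call to move; the robot and the scene stay as the last step left them, time stands still between calls to the robot, and variables do not carry over. Pictures are saved under pics/ and viewed, and the job is handed in when it is done.

Besides the shell and the picture viewer there is one more tool, called after "Request:" as name([rows], argument=value, ...), one row to a line, values as JSON. apply_moves: Moves the arm, as the interface text tells. Its arguments: {"type":"object","properties":{"rows":{"type":"array","items":{"type":"array","items":{"type":"number"}}},"grip_force":{"type":"number"}},"required":["rows"]}

```bash
ls; mkdir -p pics; python3 - <<'E'
from workcell import *
import cv2,numpy as np
print(get_obs(), tip_reach if not callable(tip_reach) else tip_reach())
for n in("side","top"):
    cv2.imwrite(f"pics/{n}0.png",camera(n)[:,:,::-1]); print(calibration(n))
E
```

```text
pics
{'time': 0.0, 'q': array([-7.71223063e+01,  5.00909220e+00,  1.00344849e+01,  9.51012145e+01,
       -9.30627164e-04,  8.99995829e+01]), 'qd': array([ 0.10663135,  0.01303642,  0.01931662,  0.14815333,  0.02599764,
       -0.02610627]), 'joint_efforts': array([-2.12218383e-04, -5.20379877e+01,  4.64811838e+01,  1.57503696e-02,
       -8.62567276e-05, -3.02460580e-05]), 'ee_pos': array([ 0.1225252 , -0.53595135,  0.24760261]), 'tcp_rot': array([-1.79924178e+02,  9.30074352e-04,  1.28781120e+01]), 'wrist_force': array([ 0.95354599, -0.27587694,  0.67654805]), 'torque': array([ 0.0309776 , -0.00714733,  0.05720862]), 'opening': 0.0853915326072071} 0.017
{'intrinsics': array([[475.36876874,   0.        , 324.09908568],
       [  0.        , 475.36876874, 199.09655833],
       [  0.        ,   0.        ,   1.        ]]), 'T': array([[-0.94944942, -0.208747  ,  0.23445786,  0.27147685],
       [-0.31382686,  0.64936322, -0.69270492,  0.80209746],
       [-0.00764824, -0.73126746, -0.68204795,  0.8466301 ],
       [ 0.        ,  0.        ,  0.        ,  1.        ]])}
{'intrinsics': array([[414.30008736,   0.        , 317.77419287],
       [  0.        , 414.30008736, 193.93885614],
       [  0.        ,   0.        ,   1.        ]]), 'T': array([[ 0.02817624, -0.99001837,  0.13809315,  0.36618439],
       [-0.99957027, -0.02902268, -0.00411934,  0.0205068 ],
       [ 0.00808606, -0.13791774, -0.99041068,  1.19490543],
       [ 0.        ,  0.        ,  0.        ,  1.        ]])}
```

View pics/side0.png

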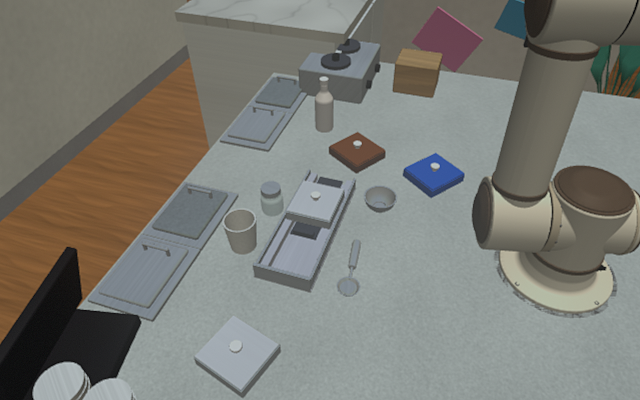

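View pics/top0.png

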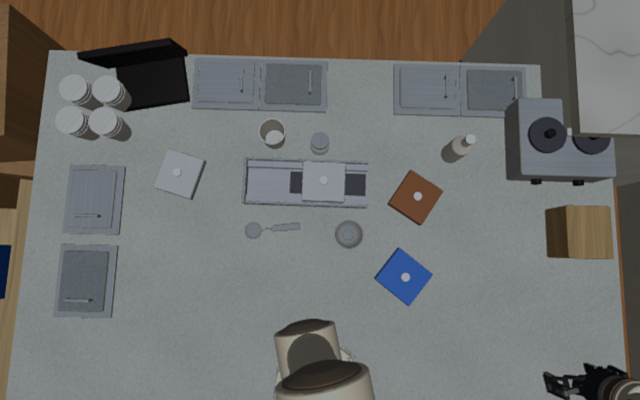

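```bash
python3 - <<'E'
import cv2
a=cv2.imread("pics/top0.png")[120:255,235:385]; cv2.imwrite("pics/tc.png",cv2.resize(a,None,fx=5,fy=4.4*1.0,interpolation=2))
a=cv2.imread("pics/side0.png")[160:300,240:370]; cv2.imwrite("pics/sc.png",cv2.resize(a,None,fx=4.2,fy=4.2,interpolation=2))
E
```

```text
(no output)
```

View pics/tc.png

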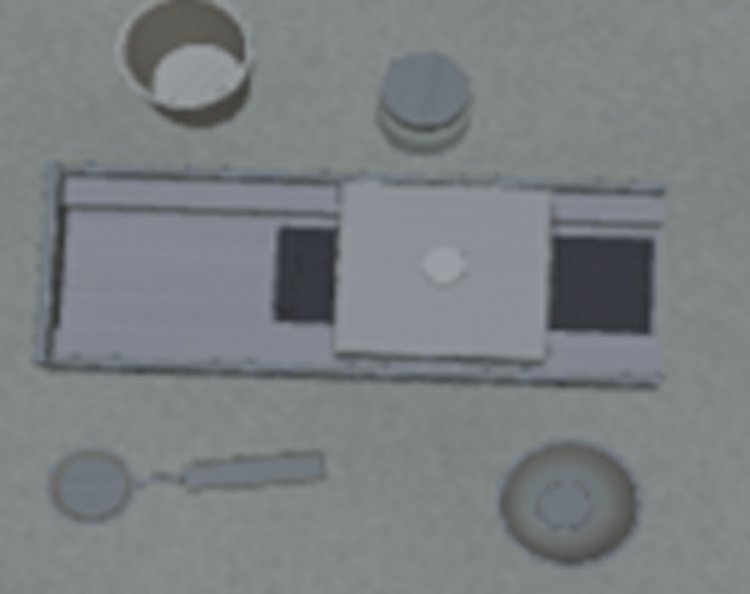

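View pics/sc.png

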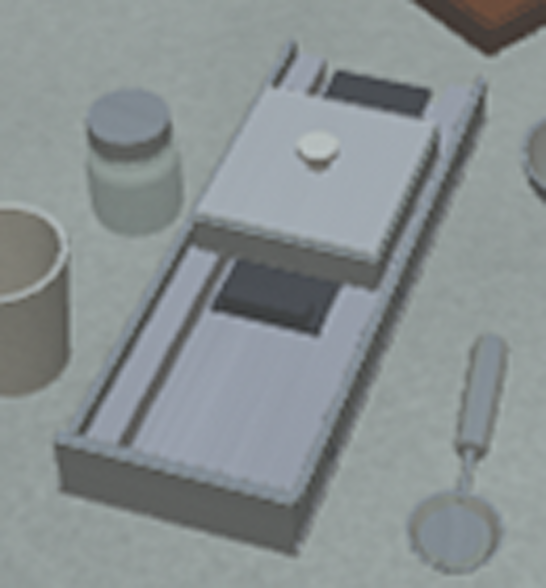

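```bash
cat > h.py <<'E'
import numpy as np
from workcell import calibration
C={n:calibration(n) for n in("top","side")}
def proj(n,P):
    K,T=C[n]["intrinsics"],C[n]["T"]; p=(np.linalg.inv(T)@np.r_[P,1])[:3]; p=K@p; return p[:2]/p[2]
def back(n,uv,z):
    K,T=C[n]["intrinsics"],C[n]["T"]; d=T[:3,:3]@np.linalg.solve(K,np.r_[uv,1]); o=T[:3,3]; return o+d*(z-o[2])/d[2]
tc=lambda u,v:np.array([235+(u+.5)/5-.5,120+(v+.5)/4.4-.5])
sc=lambda u,v:np.array([240+(u+.5)/4.2-.5,160+(v+.5)/4.2-.5])
E
python3 - <<'E'
from h import *
from scipy.optimize import least_squares
# dock coords (x,y,z); dock +x ~ world +y, dock +y ~ world -x (image down)
D=[("top",tc(654,238),(-.172,-.032*-1,.022)),("top",tc(651,333),(-.172,-.032,.022)),
("top",tc(277,227),(.045,.025,.033)),("top",tc(273,322),(.045,-.025,.033)),
("top",tc(664,186),(-.177,.066,.036)),("top",tc(658,384),(-.177,-.066,.036)),
("top",tc(50,163),(.177,.066,.044)),("top",tc(38,367),(.177,-.066,.044)),
("side",sc(333,70),(-.172,.032,.022)),("side",sc(432,92),(-.172,-.032,.022)),
("side",sc(60,440),(.177,.066,.044)),("side",sc(297,500),(.177,-.066,.044)),
("side",sc(62,490),(.177,.066,0)),("side",sc(297,553),(.177,-.066,0))]
# sign of y: right-handed, dock x=world+y -> dock y = world -x -> image down. so flip y
D=[(n,p,(a,-b,c)) for n,p,(a,b,c) in D]
def W(t,P): c,s=np.cos(t[2]),np.sin(t[2]); return np.array([t[0]+c*P[0]-s*P[1],t[1]+s*P[0]+c*P[1],P[2]])
for sel in(("top",),("side",),("top","side")):
    DD=[d for d in D if d[0] in sel]
    r=least_squares(lambda t:np.concatenate([proj(n,W(t,P))-p for n,p,P in DD]),[.45,.05,1.57])
    print(sel,r.x[:2],np.degrees(r.x[2]));print(r.fun.reshape(-1,2).round(1).tolist())
t=r.x
R=lambda P:np.array([[np.cos(t[2]),np.sin(t[2])],[-np.sin(t[2]),np.cos(t[2])]])@(P[:2]-t[:2])
for u in((340,180),(552,190),(548,362),(333,353)): print("tray",R(back("top",tc(*u),.055)).round(4))
for u in((275,87),(437,125),(375,265),(195,215)): print("trayS",R(back("side",sc(*u),.055)).round(4))
print("knob",R(back("top",tc(444,265),.071)).round(4))
for nm,P in (("tongue_end",(-.172,0,.022)),("tooth",(.033,0,.033)),("stop",(.169,0,.025))):print(nm,W(t,P))
E
```

```text
('top',) [0.56061103 0.05193659] 89.88927903137584
[[0.1, 0.1], [0.4, 0.5], [-0.1, 1.9], [-0.0, -2.3], [0.6, -0.6], [1.2, 0.3], [-0.9, 0.1], [-1.1, -0.1]]
('side',) [0.56379185 0.0526955 ] 90.02951199199379
[[0.5, -0.6], [-0.2, -1.1], [-1.2, -0.3], [-0.1, 0.5], [0.5, 0.4], [0.5, 0.5]]
('top', 'side') [0.56212772 0.05239856] 89.77537309889749
[[-0.0, -0.3], [0.2, 0.1], [-0.3, 1.4], [-0.2, -2.9], [0.5, -1.0], [1.0, -0.1], [-1.0, -0.6], [-1.3, -0.7], [1.4, -0.6], [0.7, -1.0], [-0.7, -0.4], [0.3, 0.6], [1.0, 0.3], [0.9, 0.6]]
tray [ 0.0089 -0.0564]
tray [-0.1104 -0.054 ]
tray [-0.1107  0.0567]
tray [0.0086 0.0549]
trayS [-0.1059 -0.0501]
trayS [-0.1032  0.0534]
trayS [0.0183 0.0544]
trayS [ 0.0125 -0.0549]
knob [-0.0509 -0.0006]
tongue_end [ 0.5614534  -0.11960012  0.022     ]
tooth [0.56225709 0.08539831 0.033     ]
stop [0.56279028 0.22139726 0.025     ]
```

Candidates: the tray on the dock at top-image (323,181), the one I want. The others are the spare silver tray on the counter (180,173), the brown look-alike (415,197) and the blue look-alike (404,277). The crop shows the chosen tray sitting between the cheeks. The dark tongue is bare behind it to the right (365,185), and the tooth end shows in front of it (296,181). The stop is on the left, so dock +x points along world +y. The dock is at about (0.562, 0.052) and the tray at dock x of about -0.050.

Request:
apply_moves([
  [27.5, 27.9, 0, 0, 0, 4.82, 1],
  [27.5, 27.9, 0, 0, 0, 4.82, 1],
  [27.5, 27.9, 0, 0, 0, 4.82, 1],
  [27.5, 27.9, 0, 0, 0, 4.82, 1],
  [27.5, 27.9, 0, 0, 0, 4.82, 1],
  [27.5, 27.9, 0, 0, 0, 4.82, 1],
  [27.5, 27.9, 0, 0, 0, 4.82, 1],
  [27.5, 27.9, 0, 0, 0, 4.82, 1],
  [27.5, 27.9, 0, 0, 0, 4.82, 1],
  [27.5, 27.9, 0, 0, 0, 4.82, 1],
  [27.5, 27.9, 0, 0, 0, 4.82, 1],
  [27.5, 27.9, 0, 0, 0, 4.82, 1],
  [27.5, 27.9, 0, 0, 0, 4.82, 1],
  [27.5, 27.9, 0, 0, 0, 4.82, 1],
  [27.5, 27.9, 0, 0, 0, 4.82, 1],
  [27, 26, 0, 0, 0, 4.82, 1],
  [0, 0, 0, 0, 0, 0, 1],
  [0, 0, 0, 0, 0, 0, 1],
], grip_force=20)

```text
time: 2.35
ee_pos: [0.5618, -0.0917, 0.2479]
tcp_rot: [-179.9, 0.0, 90.0]
wrist_force: [-0.7, -1.1, 0.3]
opening: -0.0003
```

Request:
apply_moves([
  [0, 0, -40, 0, 0, 0, 1],
  [0, 0, -45, 0, 0, 0, 1],
  [0, 0, -45, 0, 0, 0, 1],
  [0, 0, -30, 0, 0, 0, 1],
  [0, 0, -12, 0, 0, 0, 1],
  [0, 0, 0, 0, 0, 0, 1],
  [0, 0, 0, 0, 0, 0, 1],
])

```text
time: 3.22
ee_pos: [0.5628, -0.092, 0.0779]
tcp_rot: [179.9, 0.0, 90.0]
wrist_force: [0.3, -0.2, 0.9]
opening: -0.0001
```

```bash
python3 - <<'E'
from workcell import *
import cv2
o=get_obs();print(o['ee_pos'],o['wrist_force'],o['torque'],tip_reach)
s=camera("side")[:,:,::-1]; t=camera("top")[:,:,::-1]
cv2.imwrite("pics/s1.png",cv2.resize(s[120:300,240:440],None,fx=3,fy=3,interpolation=2))
cv2.imwrite("pics/t1.png",cv2.resize(t[120:255,235:400],None,fx=4,fy=4,interpolation=2))
E
```

```text
[ 0.56277995 -0.0920183   0.07794917] [ 0.3406295  -0.20022229  0.85689613] [-0.01800421 -0.03631199  0.02062727] 0.017
```

View pics/s1.png

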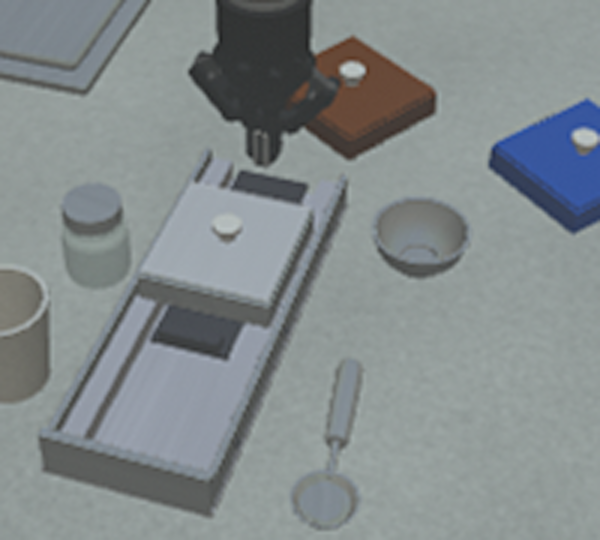

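View pics/t1.png

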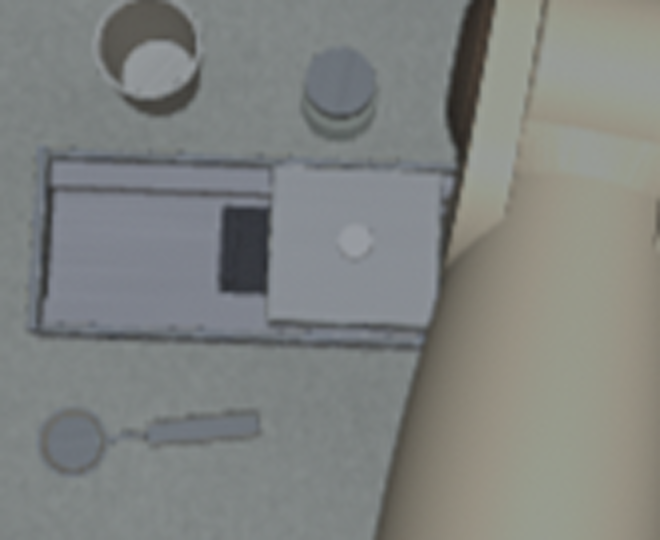

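The crop shows the shut fingertips centred over the bare tongue behind the tray, at about (262,165). Going down in small steps to feel the spring and its stop.

Request:
apply_moves([
  [0, 0, -16, 0, 0, 0, 1],
  [0, 0, -16, 0, 0, 0, 1],
  [0, 0, -2, 0, 0, 0, 1],
  [0, 0, 0, 0, 0, 0, 1],
  [0, 0, 0, 0, 0, 0, 1],
])

```text
time: 3.95
ee_pos: [0.5624, -0.0917, 0.0427]
tcp_rot: [180.0, 0.0, 90.0]
wrist_force: [0.4, -0.4, -0.9]
opening: 0.0
```

Request:
apply_moves([
  [0, 0, -6, 0, 0, 0, 1],
  [0, 0, -4, 0, 0, 0, 1],
  [0, 0, 0, 0, 0, 0, 1],
  [0, 0, 0, 0, 0, 0, 1],
])

```text
time: 4.45
ee_pos: [0.5621, -0.0916, 0.0324]
tcp_rot: [180.0, -0.0, 90.0]
wrist_force: [0.1, -0.3, 2.2]
opening: -0.0002
```

Request:
apply_moves([
  [0, 0, -3, 0, 0, 0, 1],
  [0, 0, -2, 0, 0, 0, 1],
  [0, 0, 0, 0, 0, 0, 1],
  [0, 0, 0, 0, 0, 0, 1],
])

```text
time: 4.95
ee_pos: [0.5621, -0.0917, 0.0273]
tcp_rot: [180.0, 0.0, 90.0]
wrist_force: [0.4, -0.3, 1.6]
opening: 0.0003
```

```bash
python3 - <<'E'
from workcell import *
from h import *
import cv2
for i in range(3):
    o=get_obs();print(o['ee_pos'],o['wrist_force'])
s=camera("side")[:,:,::-1]
print(proj("side",o['ee_pos']-[0,0,.017]))
cv2.imwrite("pics/s2.png",cv2.resize(s[140:260,260:380],None,fx=5,fy=5,interpolation=2))
E
```

```text
[ 0.56212793 -0.09167392  0.02734183] [ 0.42299491 -0.2996097   1.64931061]
[ 0.56212793 -0.09167392  0.02734183] [ 0.42299491 -0.2996097   1.64931061]
[ 0.56212793 -0.09167392  0.02734183] [ 0.42299491 -0.2996097   1.64931061]
[328.22931458 187.94446676]
```

View pics/s2.png

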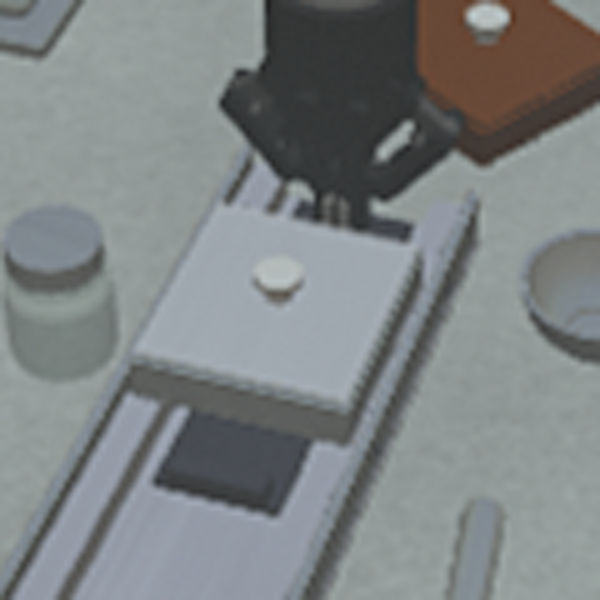

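Tip height is 10.3 mm, so the catch is about 11.7 mm down. The side view shows the tooth end sunk in front of the tray, which is still short of it. Pushing +y while holding that height.

Request:
apply_moves([
  [0, 3, 0, 0, 0, 0, 1],
  [0, 4, 0, 0, 0, 0, 1],
  [0, 4, 0, 0, 0, 0, 1],
  [0, 4, 0, 0, 0, 0, 1],
  [0, 4, 0, 0, 0, 0, 1],
  [0, 4, 0, 0, 0, 0, 1],
  [0, 4, 0, 0, 0, 0, 1],
  [0, 4, 0, 0, 0, 0, 1],
  [0, 4, 0, 0, 0, 0, 1],
])

```text
time: 6.12
ee_pos: [0.5622, -0.0572, 0.0273]
tcp_rot: [180.0, 0.1, 90.0]
wrist_force: [0.8, -7.4, 2.3]
opening: -0.0002
```

Request:
apply_moves([
  [0, 3, 0, 0, 0, 0, 1],
  [0, 4, 0, 0, 0, 0, 1],
  [0, 4, 0, 0, 0, 0, 1],
  [0, 4, 0, 0, 0, 0, 1],
  [0, 4, 0, 0, 0, 0, 1],
  [0, 4, 0, 0, 0, 0, 1],
])

```text
time: 6.88
ee_pos: [0.5621, -0.0342, 0.0273]
tcp_rot: [180.0, 0.1, 90.0]
wrist_force: [0.1, -7.2, 3.2]
opening: 0.0004
```

```bash
python3 - <<'E'
from workcell import *
import cv2
o=get_obs();print(o['ee_pos'],o['wrist_force'])
s=camera("side")[:,:,::-1]
cv2.imwrite("pics/s3.png",cv2.resize(s[160:280,250:370],None,fx=5,fy=5,interpolation=2))
E
```

```text
[ 0.5620969  -0.03424406  0.02732161] [ 0.09193776 -7.16013823  3.16872514]
```

View pics/s3.png

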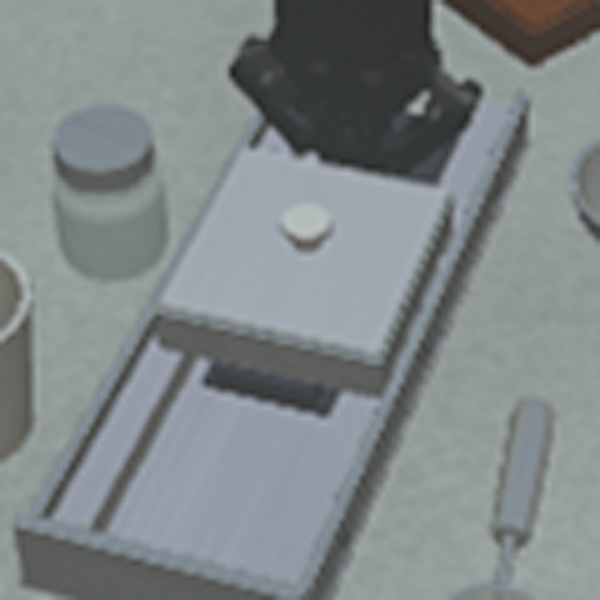

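The tray is flat and moving freely (about 7 N), and its front edge now covers part of the tooth. Pushing further before I let the tongue up.

Request:
apply_moves([
  [0, 3, 0, 0, 0, 0, 1],
  [0, 4, 0, 0, 0, 0, 1],
  [0, 4, 0, 0, 0, 0, 1],
  [0, 4, 0, 0, 0, 0, 1],
  [0, 4, 0, 0, 0, 0, 1],
  [0, 4, 0, 0, 0, 0, 1],
  [0, 2, 0, 0, 0, 0, 1],
  [0, 0, 0, 0, 0, 0, 1],
  [0, 0, 0, 0, 0, 0, 1],
])

```text
time: 8.05
ee_pos: [0.5621, -0.009, 0.0273]
tcp_rot: [-180.0, 0.1, 90.0]
wrist_force: [-0.3, -5.6, 2.2]
opening: 0.0002
```

```bash
python3 - <<'E'
from workcell import *
import cv2
o=get_obs();print(o['ee_pos'],o['wrist_force'])
s=camera("side")[:,:,::-1]
cv2.imwrite("pics/s4.png",cv2.resize(s[160:280,250:370],None,fx=5,fy=5,interpolation=2))
E
```

```text
[ 0.56205714 -0.00904651  0.02727283] [-0.30200806 -5.6242423   2.21866523]
```

View pics/s4.png

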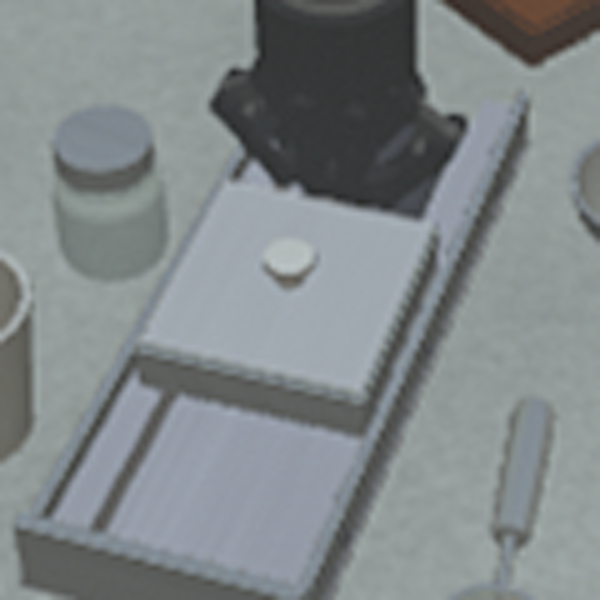

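The tray's front edge is past the tooth, which is fully covered, and the tray is flat. Now I back off slightly, raise the tips to about 42 mm (above the 33 mm raised tooth), and push on from there.

Request:
apply_moves([
  [0, -4, 0, 0, 0, 0, 1],
  [0, -4, 4, 0, 0, 0, 1],
  [0, 0, 14, 0, 0, 0, 1],
  [0, 0, 14, 0, 0, 0, 1],
  [0, 0, 0, 0, 0, 0, 1],
  [0, 3, 0, 0, 0, 0, 1],
  [0, 4, 0, 0, 0, 0, 1],
  [0, 4, 0, 0, 0, 0, 1],
  [0, 4, 0, 0, 0, 0, 1],
  [0, 4, 0, 0, 0, 0, 1],
  [0, 4, 0, 0, 0, 0, 1],
  [0, 4, 0, 0, 0, 0, 1],
  [0, 4, 0, 0, 0, 0, 1],
  [0, 0, 0, 0, 0, 0, 1],
])

```text
time: 9.85
ee_pos: [0.5622, 0.015, 0.0595]
tcp_rot: [180.0, -0.1, 90.0]
wrist_force: [0.0, 0.2, 0.5]
opening: 0.0001
```

```bash
python3 - <<'E'
from workcell import *
import cv2
o=get_obs();print(o['ee_pos'],o['wrist_force'])
s=camera("side")[:,:,::-1]
cv2.imwrite("pics/s5.png",cv2.resize(s[160:300,240:370],None,fx=4,fy=4,interpolation=2))
E
```

```text
[0.56222332 0.01498684 0.05949464] [0.00747874 0.17279566 0.45161366]
```

View pics/s5.png

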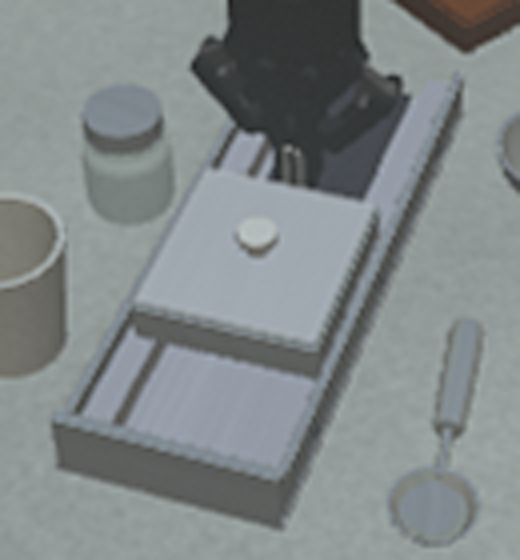

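Request:
apply_moves([
  [0, 3, 0, 0, 0, 0, 1],
  [0, 5, 0, 0, 0, 0, 1],
  [0, 5, 0, 0, 0, 0, 1],
  [0, 5, 0, 0, 0, 0, 1],
  [0, 5, 0, 0, 0, 0, 1],
  [0, 5, 0, 0, 0, 0, 1],
  [0, 5, 0, 0, 0, 0, 1],
  [0, 5, 0, 0, 0, 0, 1],
  [0, 5, 0, 0, 0, 0, 1],
  [0, 5, 0, 0, 0, 0, 1],
  [0, 5, 0, 0, 0, 0, 1],
  [0, 4, 0, 0, 0, 0, 1],
  [0, 3, 0, 0, 0, 0, 1],
])

```text
time: 11.52
ee_pos: [0.5622, 0.0739, 0.0596]
tcp_rot: [180.0, 0.1, 90.0]
wrist_force: [0.5, -5.8, 0.8]
opening: -0.0003
```

Request:
apply_moves([
  [0, 2, 0, 0, 0, 0, 1],
  [0, 2, 0, 0, 0, 0, 1],
  [0, 2, 0, 0, 0, 0, 1],
])

```text
time: 11.9
ee_pos: [0.5623, 0.0798, 0.0596]
tcp_rot: [180.0, 0.1, 90.0]
wrist_force: [0.8, -6.2, 1.0]
opening: 0.0001
```

```bash
python3 - <<'E'
from workcell import *
import cv2
o=get_obs();print(o['ee_pos'],o['wrist_force'])
s=camera("side")[:,:,::-1]
cv2.imwrite("pics/s6.png",cv2.resize(s[160:300,240:370],None,fx=4,fy=4,interpolation=2))
E
```

```text
[0.56227266 0.07977856 0.05960074] [ 0.75991645 -6.19379285  0.99574955]
```

View pics/s6.png

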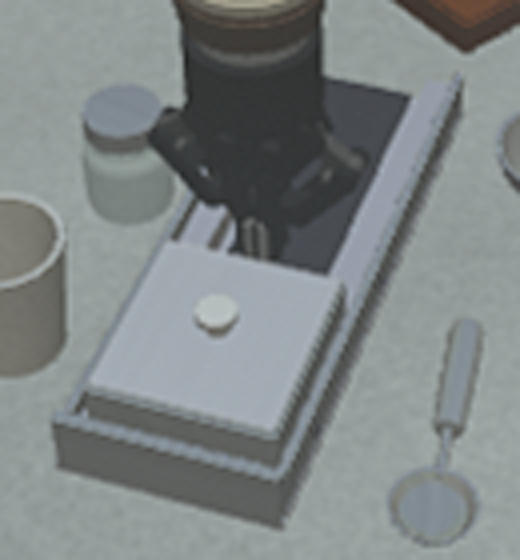

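The tray has about 10 mm to go. Continuing slowly, watching the force.

Request:
apply_moves([
  [0, 2, 0, 0, 0, 0, 1],
  [0, 2, 0, 0, 0, 0, 1],
  [0, 2, 0, 0, 0, 0, 1],
])

```text
time: 12.32
ee_pos: [0.5623, 0.0858, 0.0596]
tcp_rot: [180.0, 0.1, 90.0]
wrist_force: [-0.7, -6.1, -0.1]
opening: -0.0001
```

Request:
apply_moves([
  [0, 1, 0, 0, 0, 0, 1],
  [0, 1, 0, 0, 0, 0, 1],
])

```text
time: 12.58
ee_pos: [0.5623, 0.0878, 0.0596]
tcp_rot: [180.0, 0.1, 90.0]
wrist_force: [0.6, -5.2, 0.4]
opening: 0.0001
```

Request:
apply_moves([
  [0, 1, 0, 0, 0, 0, 1],
  [0, 1, 0, 0, 0, 0, 1],
])

```text
time: 12.82
ee_pos: [0.5623, 0.0897, 0.0596]
tcp_rot: [180.0, 0.1, 90.0]
wrist_force: [0.1, -5.6, 1.1]
opening: -0.0003
```

Request:
apply_moves([
  [0, 1, 0, 0, 0, 0, 1],
  [0, 1, 0, 0, 0, 0, 1],
])

```text
time: 13.08
ee_pos: [0.5622, 0.0913, 0.0596]
tcp_rot: [180.0, 0.1, 89.9]
wrist_force: [-0.7, -10.9, 2.4]
opening: 0.0
```

Request:
apply_moves([
  [0, 1, 0, 0, 0, 0, 1],
  [0, 0, 0, 0, 0, 0, 1],
])

```text
time: 13.32
ee_pos: [0.5621, 0.0915, 0.0596]
tcp_rot: [180.0, 0.2, 89.9]
wrist_force: [-0.8, -13.1, 2.9]
opening: 0.0004
```

```bash
python3 - <<'E'
from workcell import *
import cv2
o=get_obs();print(o['ee_pos'],o['wrist_force'])
s=camera("side")[:,:,::-1]
cv2.imwrite("pics/s7.png",cv2.resize(s[160:300,240:370],None,fx=4,fy=4,interpolation=2))
E
```

```text
[0.5621046  0.09146893 0.05960936] [ -0.7735414  -13.11564527   2.93269061]
```

View pics/s7.png

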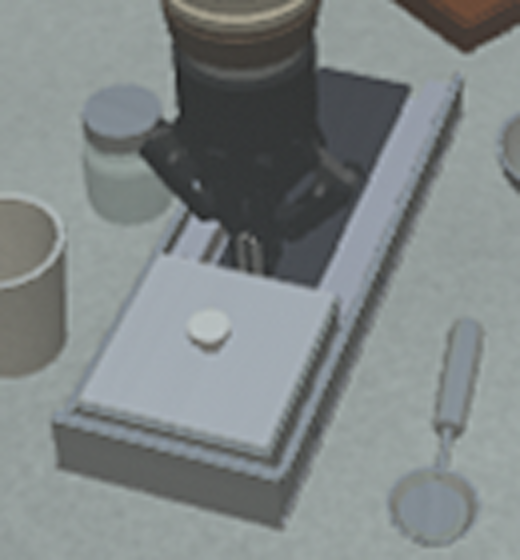

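The tray is against the stop: the tool stopped advancing and the force rose from about 6 to 13 N. Backing off, lifting and swinging the hand clear.

Request:
apply_moves([
  [0, -3, 0, 0, 0, 0, 1],
  [0, -6, 0, 0, 0, 0, 1],
  [0, -6, 8, 0, 0, 0, 1],
  [0, -5, 25, 0, 0, 0, 1],
  [0, -5, 40, 0, 0, 0, 1],
  [0, 0, 40, 0, 0, 0, 1],
  [0, 0, 40, 0, 0, 0, 1],
  [-20, -35, 10, 0, 0, 0, 1],
  [-20, -40, 0, 0, 0, 0, 1],
  [-20, -40, 0, 0, 0, 0, 1],
  [-20, -40, 0, 0, 0, 0, 1],
  [-20, -40, 0, 0, 0, 0, 1],
  [-20, -40, 0, 0, 0, 0, 1],
  [-20, -40, 0, 0, 0, 0, 1],
  [0, 0, 0, 0, 0, 0, 1],
  [0, 0, 0, 0, 0, 0, 1],
])

```text
time: 15.38
ee_pos: [0.4222, -0.2066, 0.2228]
tcp_rot: [180.0, -0.0, 90.0]
wrist_force: [0.6, 0.2, -0.4]
opening: -0.0002
```

```bash
python3 - <<'E'
from workcell import *
import cv2
o=get_obs();print(o['ee_pos'],o['wrist_force'])
s=camera("side")[:,:,::-1];t=camera("top")[:,:,::-1]
cv2.imwrite("pics/t8f.png",t)
cv2.imwrite("pics/s8.png",cv2.resize(s[160:300,240:370],None,fx=4.2,fy=4.2,interpolation=2))
cv2.imwrite("pics/t8.png",cv2.resize(t[120:255,235:385],None,fx=5,fy=4.4,interpolation=2))
E
```

```text
[ 0.42216269 -0.20662253  0.22275146] [ 0.64590897  0.15513651 -0.37655995]
```

View pics/s8.png

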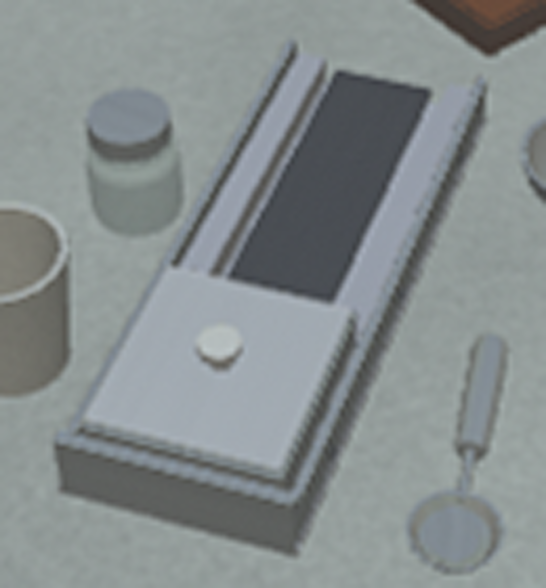

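View pics/t8.png

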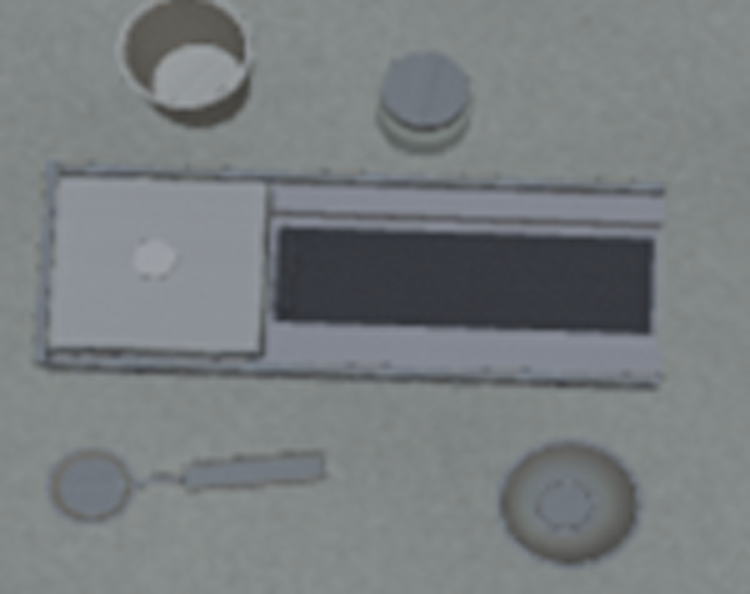

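The tongue's rear corners in the side view, (333,70) and (432,92), are where they were when the catch was up at the start. A gap shows behind the tray, and the bystanders are in place. A quick numeric check before handing in.

```bash
python3 - <<'E'
from h import *
import cv2
a=np.radians(89.8);t=np.array([.5615,.0522])
R=lambda P:np.array([[np.cos(a),np.sin(a)],[-np.sin(a),np.cos(a)]])@(P[:2]-t)
print("knob",R(back("top",tc(155,259),.071)).round(4),"rear corners",R(back("top",tc(268,183),.055)).round(4),R(back("top",tc(263,357),.055)).round(4))
i0=cv2.imread("pics/side0.png")[160:300,240:370]; i0=cv2.resize(i0,None,fx=4.2,fy=4.2,interpolation=2); i1=cv2.imread("pics/s8.png")
print("tongue rear region diff",cv2.absdiff(i0,i1)[55:80,320:435].mean())
T0=cv2.imread("pics/top0.png");T1=cv2.imread("pics/t8f.png")
d=cv2.absdiff(T0,T1).max(2)
print("spare",d[145:202,150:210].max(),"cup/jar",d[115:157,255:335].max(),"scoop",d[215:245,240:305].max(),"sauce",d[125:165,435:480].max(),"bowl",d[218:250,333:365].max())
E
```

```text
knob [0.1083 0.0003] rear corners [ 0.0494 -0.0538] [0.0475 0.0581]
tongue rear region diff 0.8982028985507247
spare 3 cup/jar 3 scoop 3 sauce 12 bowl 3
```

```bash
python3 -c "
from workcell import *
print(job_done())"
```

```text
the job is handed in; nothing more can be done
None
```

I pressed the tongue about 11.7 mm down with the shut fingertips and held it there while pushing the tray over the tooth. I then raised the tips to about 42 mm and pushed the tray home. The hand is clear, and the job was handed in at about 15.5 s; it reports no verdict.

- **Tray position:** at the stop the push force rose from about 6 N to 13 N and the tool stopped advancing. In the top picture the tray sits at dock x ≈ 0.108 m and y ≈ 0, and it looks flat.
- **Catch:** the tongue's rear end looks the same in the side picture as it did at the start with the catch up, and a gap is visible behind the tray. I had no direct reading of the catch.
- **Bystanders:** the spare tray, cup, jar, bowl and scoop show no visible change from the first picture. The area round the sauce bottle differs slightly more (12 grey levels against 3). I took that as shading and did not check further, since the hand never came near the bottle.
- **Measurement disagreement:** the two cameras put the dock about 3 mm apart sideways. I used the combined fit, and the catch and tray went as expected.

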